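# Fit the coarse sleeve on the spindle sander

### The arm

A 6-joint arm with a two-finger parallel gripper is mounted at the origin on the work surface; the furniture and walls round the work are solid. World frame = base frame: x ahead of the robot, y to its left, z up, the work surface at z = 0. Lengths are in m, angles in rad, forces in N, time in s.
With the tool pointing down it reaches from about 0.3 to 0.775 m from the base axis. Payload 14.6 kg.
Tool frame: the origin (TCP) lies at the very end of the fingers, on their centre line; the grasp point (between the pads) lies 19 mm behind it; z points along the fingers, y is the direction in which the jaws open and shut (so a half turn about z gives the same grasp; the last joint's range is limited). The gripper opens to 85 mm and grips with 20 to 120 N. Pads are 22 mm wide; open, the fingers measure 114 mm over their backs; the gripper's body (76 mm by 85 mm) begins 54 mm behind the grasp point. The pads swing forward as they close: fully open they stand 13 mm farther back than shut.
Start: joints at [1.171, 0.3, 1.521, -0, 1.321, -0.067], TCP at [0.18, 0.52, 0.231] pointing down, gripper open.
Joint ranges: [-3.03, 3.03], [-0.79, 2.21], [0.23, 2.52], [-1.04, 4.18], [0, 3.07], [-2.55, 2.55]. Speed limits (rad/s): [2.22, 2.22, 2.57, 3.14, 3.14, 3.14].

### API

Orientations are given as a unit quaternion [w, x, y, z].
In Python, from bench import robot gives the robot as it stands.
- The arm moves only by the tool jog_arm, never from a script. Its argument "deltas" is one flat list of numbers, 7 for each row, row after row: the shift along the world's x, y, z in m, then the turn, a rotation vector about the world's x, y, z in rad, then the finger opening in m, from 0 to 0.0854. A call has 1 to 10 rows; each row is the pose to reach, as a shift and turn from the pose measured when the call began; what a row does not reach only later rows make up. A row lasts 1/12 s, in which the tool goes at most 41.7 mm and 7.16 degrees, less where a joint would pass 70% of its speed; a pose out of reach is approached as far as the arm can. A call with a gripper value outside its range is refused whole. The fingers move at their own pace and stop on an object; the grip force is fixed at half the most. Time passes only in rows, so rows that repeat a pose let the fingers close. It gives the time, the measured TCP pose, the force and the opening at its end, in the units of the state.
- robot.observe(): the state, without advancing time (a new reading comes with each control period).
- robot.get_image(name): name is "scene" or "side" or "wrist"; returns a dict with "frame" (400x640x3 uint8, blue, green, red), "fx", "fy", "cx", "cy" (pixels), "view" (4x4, takes a point from world to camera coordinates). Camera axes: x right, y down, z forward; pixel columns grow to the right and rows downward; lengths in m; the calibration is good to about 2 mm. The wrist camera is an equidistant fisheye: a pixel r from the principal point sees the ray r / f radians off the axis. A picture is of the moment at which its call begins. There is no depth.
- robot.finish_job(): hands the job in, once; it reports no verdict.
The state is a dict: "time_s": time; "joint_pos": joint angles; "joint_velocities": joint speeds; "effort": joint torques, N m; "tcp_pos": TCP position; "orientation": TCP orientation; "force": force on the tool from outside, world axes, zero at the start; "torque": the same for the moment, N m; "gripper_width": finger opening in m.
Only numpy, scipy, OpenCV 4.12 (cv2) and the standard library are available. Lean on these libraries where they do the work, as an engineer would, in place of code of your own. Each camera call takes 0.05 s, during which the arm holds its last target. There are 200 camera calls.

### The job

Lift the brown abrasive sleeve up and off its slanting peg on the wooden rack and slide it down over the upright spindle of the grey bench sander until it stands squarely on the sander's table, then let go. Do not let the sleeve fall or fling it, leave the blue sleeve hanging on its peg, and do not push the tape roll, the round tin or the sanding block about.

Things in the scene. Friction and masses are not known exactly. Their poses are not given: they have to be found in the camera images.
- brown_sleeve: Rigid open tube, reddish-brown outside, cardboard ends: 50 mm outer diameter, 38 mm bore, 100 mm long, about 0.12 kg. Origin: centre of the end that rests on the rack's ramp. z: the tube's axis, at the start up the peg, 40 degrees from vertical. It hangs loosely, up to 5 mm off the peg's axis, on the left or right peg. Either end may be up when fitted.
- brown_sleeve_mid (a point): Centre of the brown sleeve: on its axis, 50 mm from either end.
- blue_sleeve: A second sleeve of the same size with a blue outside, hanging on the other peg. It must stay there. Origin and axes as for the brown one.
- rack: Fixed wooden rack, base 130 (x) by 270 (y) by 14 mm, under 110 mm high without the sleeves. A ramp board rises towards its back (+x). Two dowel pegs, 28 mm thick, domed, stand 70 mm out square from the ramp, 150 mm apart along y, leaning 40 degrees from vertical towards -x: up the pegs is (-0.643, 0, 0.766) in the rack's frame. Origin: centre of the underside; z up.
- peg_left_tip (a point): Free end of the peg on the rack's +y side.
- peg_right_tip (a point): Free end of the peg on the rack's -y side.
- sander: Fixed grey bench spindle sander: square steel table 184 mm wide, its top 70 mm above the bench; from its middle an upright black rubber spindle rises 80 mm (32 mm diameter, the top 14 mm tapered to 18 mm, a small steel nut on top, 83 mm in all); it does not turn. Origin: under the spindle, on the bench; z up.
- spindle_foot (a point): Where the spindle's axis meets the table's top, 70 mm above the bench. A fully seated sleeve stands on the table here, its centre 50 mm above this point.
- spindle_tip (a point): Top of the spindle's nut, on the axis, 153 mm above the bench.
- masking_roll: Bystander: cream roll of tape lying flat, 82 mm across, 24 mm high. Origin: centre of its underside.
- screw_tin: Bystander: round grey tin, 64 mm across, 45 mm high. Origin: centre of its underside.
- sanding_block: Bystander: tan sanding block, 63 x 114 x 31 mm. Origin: centre of its underside.
Things that resemble listed ones, but are neither listed nor needed, are in the scene too. There is more than one size of the brown_sleeve; the job needs the largest.

How it is judged:
By the outcome, as a careful person would: the job done as asked, in the order asked, and still so for the second after the job is handed in, with the robot touching nothing.
It also fails if it takes over 45 s, if anything falls off the work surface, if the arm or the gripper's body presses on something with over 40 N, if the wrist force passes 120 N, or if a joint passes its speed limit or range.

## Working session

There is one attempt and no reset: what is moved stays moved. The work goes in short steps, Python scripts to look and compute and a tool call to move; the robot and the scene stay as the last step left them, time stands still between calls to the robot, and variables do not carry over. Pictures are saved under pics/ and viewed, about 8 in all and at most 12, crops included, and the job is handed in when it is done.

Besides the shell and the picture viewer there is one more tool, called after "Call:" by a JSON object that holds its "op" and its "data". jog_arm: Moves the arm, as the interface text tells. Its arguments: {"type":"object","properties":{"deltas":{"type":"array","items":{"type":"number"}}},"required":["deltas"]}

```bash
mkdir -p pics; ls
python3 - <<'E'
from bench import robot
import cv2, numpy as np
s=robot.observe(); print({k:np.round(v,3).tolist() for k,v in s.items()})
ims=[]
for n in ("scene","side"):
    d=robot.get_image(n); cv2.imwrite(f"pics/{n}0.png",d["frame"]); print(n,d["fx"],d["fy"],d["cx"],d["cy"],np.round(d["view"],4).tolist())
E
```

```text
pics
{'time_s': 0.0, 'joint_pos': [1.171, 0.3, 1.522, -0.0, 1.321, -0.067], 'joint_velocities': [-0.001, 0.002, -0.001, 0.003, -0.002, -0.001], 'effort': [0.001, -54.351, -36.179, -0.0, 0.004, -0.0], 'tcp_pos': [0.18, 0.52, 0.231], 'orientation': [-0.0, 0.166, 0.986, -0.001], 'force': [-0.437, -0.878, 0.39], 'torque': [-0.001, 0.037, 0.009], 'gripper_width': 0.085}
scene 394.719845606422 394.719845606422 322.35381186466947 192.9605833900907 [[-0.9025, -0.4302, -0.0195, 0.5698], [-0.1633, 0.3838, -0.9089, 0.1496], [0.3985, -0.8171, -0.4166, 1.1361], [0.0, 0.0, 0.0, 1.0]]
side 392.9373428618461 392.9373428618461 317.9805476011957 198.99063760788022 [[0.9348, -0.3553, -0.0002, -0.4918], [-0.1599, -0.4203, -0.8932, 0.2405], [0.3172, 0.835, -0.4497, 0.8409], [0.0, 0.0, 0.0, 1.0]]
```

View pics/scene0.png

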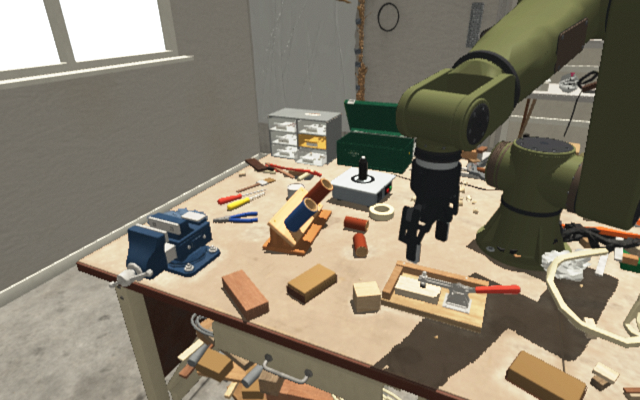

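View pics/side0.png

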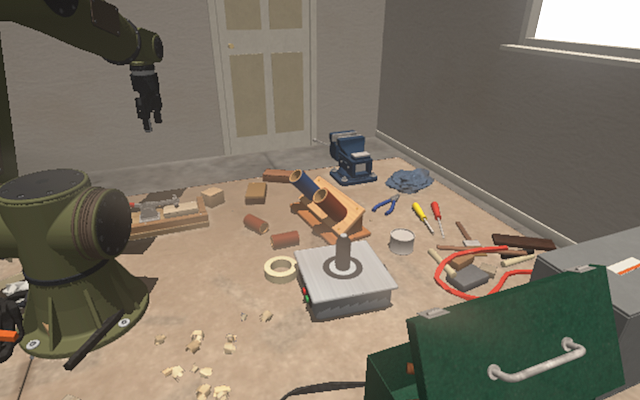

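Candidates for the brown sleeve, by pixel:
- **On the rack peg:** scene (318,192), side (330,205).
- **Loose on the bench:** two short tubes at scene (356,224) and (360,243), side (285,239) and (256,223).

The description fits the one on the peg, beside the blue one. I'll check it in a close crop.

Run:
```python
import cv2, numpy as np
a=cv2.imread("pics/scene0.png")[140:270,250:400]; b=cv2.imread("pics/side0.png")[155:325,250:400]
f=lambda i,k:cv2.resize(i,None,fx=k,fy=k,interpolation=cv2.INTER_CUBIC)
a=f(a,2.65);b=f(b,2.65)
h=max(a.shape[0],b.shape[0]);m=np.zeros((h,a.shape[1]+b.shape[1],3),np.uint8);m[:a.shape[0],:a.shape[1]]=a;m[:b.shape[0],a.shape[1]:]=b
cv2.imwrite("pics/crop1.png",m);print(m.shape)
```

```text
(450, 796, 3)
```

View pics/crop1.png

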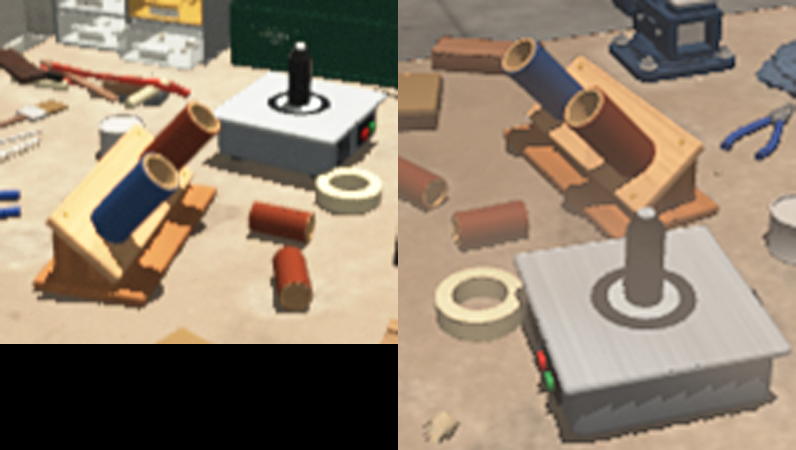

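Crop check: the brown tube on the peg is full size, the same as the blue one, so it's the target. The two loose ones are shorter and thinner. Next I'll triangulate the tube tops, ramp corners and spindle.

```bash
cat > h.py <<'E'
import numpy as np, cv2
K={"scene":(394.72,322.354,192.961,np.array([[-0.9025,-0.4302,-0.0195,0.5698],[-0.1633,0.3838,-0.9089,0.1496],[0.3985,-0.8171,-0.4166,1.1361]])),
"side":(392.937,317.981,198.991,np.array([[0.9348,-0.3553,-0.0002,-0.4918],[-0.1599,-0.4203,-0.8932,0.2405],[0.3172,0.835,-0.4497,0.8409]]))}
def ray(n,p):
    f,cx,cy,V=K[n]; d=V[:,:3].T@np.array([(p[0]-cx)/f,(p[1]-cy)/f,1]); return -V[:,:3].T@V[:,3], d/np.linalg.norm(d)
def tri(ps,pd):
    o1,d1=ray("scene",ps);o2,d2=ray("side",pd)
    t=np.linalg.lstsq(np.c_[d1,-d2],o2-o1,rcond=None)[0]; a=o1+t[0]*d1;b=o2+t[1]*d2
    return (a+b)/2,np.linalg.norm(a-b)
def onz(n,p,z):
    o,d=ray(n,p); return o+d*(z-o[2])/d[2]
def proj(n,P):
    f,cx,cy,V=K[n]; c=V[:,:3]@P+V[:,3]; return np.array([f*c[0]/c[2]+cx,f*c[1]/c[2]+cy])
cs=lambda u,v:(250+u/2.65,140+v/2.65)
cd=lambda u,v:(250+(u-397.5)/2.65,155+v/2.65)
E
python3 - <<'E'
from h import *
R={}
for n,a,b in [("browntop",(204,119),(586,107)),("bluetop",(160,171),(525,55)),("rackL",(50,215),(580,57)),("rackR",(137,125),(703,157)),("nut",(300,43),(648,210))]:
    p,e=tri(cs(*a),cd(*b)); R[n]=p; print(n,p.round(4),"gap",e.round(4))
for l,r in(("bluetop","browntop"),("rackL","rackR")):
    d=R[l]-R[r];print(np.linalg.norm(d[:2]),np.degrees(np.arctan2(-d[0],d[1])))
for c in [(516,250),(707,225),(788,352),(572,388)]: print("table",onz("side",cd(*c),.07).round(4))
for c in [(385,97),(338,140),(218,123),(262,72)]: print("tableS",onz("scene",cs(*c),.07).round(4))
print("roll",onz("side",cd(478,292),.024), "cams",ray("scene",(0,0))[0],ray("side",(0,0))[0])
E
```

```text
browntop [0.5693 0.0945 0.1317] gap 0.0047
bluetop [0.5531 0.2397 0.1324] gap 0.0042
rackL [0.6473 0.3081 0.0905] gap 0.0029
rackR [0.6825 0.0471 0.0812] gap 0.0055
nut [ 0.5335 -0.1366  0.1545] gap 0.0012
0.14600777181740693 6.373243018706018
0.26338358745345314 7.688837005713406
table [ 0.4552 -0.0323  0.07  ]
table [ 0.6329 -0.056   0.07  ]
table [ 0.6085 -0.2397  0.07  ]
table [ 0.4386 -0.2186  0.07  ]
tableS [ 0.4291 -0.1968  0.07  ]
tableS [ 0.4437 -0.0364  0.07  ]
tableS [ 0.6042 -0.0261  0.07  ]
tableS [ 0.621  -0.2212  0.07  ]
roll [ 0.42179104 -0.01922429  0.024     ] cams [0.08593833 1.11601879 0.6203818 ] [ 0.23145711 -0.77580589  0.59286897]
```

```bash
cat >> h.py <<'E'
from scipy.spatial.transform import Rotation as Ro
YAW=np.radians(7.5)
def up(y=YAW,t=np.radians(40)): return np.array([-np.sin(t)*np.cos(y),-np.sin(t)*np.sin(y),np.cos(t)])
def Rtool(z,yj):  # tool z axis, jaw dir
    z=z/np.linalg.norm(z); y=yj-z*(yj@z); y/=np.linalg.norm(y); return Ro.from_matrix(np.c_[np.cross(y,z),y,z])
def now(s): q=s["orientation"]; return Ro.from_quat([q[1],q[2],q[3],q[0]])
def turn(s,R): return (R*now(s).inv()).as_rotvec()
E
python3 - <<'E'
from h import *; from bench import robot
s=robot.observe(); R=Rtool(-up(),np.array([-np.sin(YAW),np.cos(YAW),0]))
print(turn(s,R), up(), np.array([.50,.10,.28])-s["tcp_pos"])
E
```

```text
[-0.06991828 -0.70083083  0.44494155] [-0.63728847 -0.08390062  0.76604444] [ 0.32042074 -0.41962016  0.04924744]
```

Call:
{"op": "jog_arm", "data": {"deltas": [0.0,0,0.05,0,0,0,0.085,0.02,-0.04,0.07,0,0,0,0.085,0.32,-0.42,0.07,-0.07,-0.7,0.445,0.085,0.32,-0.42,0.07,-0.07,-0.7,0.445,0.085,0.32,-0.42,0.07,-0.07,-0.7,0.445,0.085,0.32,-0.42,0.07,-0.07,-0.7,0.445,0.085,0.32,-0.42,0.07,-0.07,-0.7,0.445,0.085,0.32,-0.42,0.07,-0.07,-0.7,0.445,0.085,0.32,-0.42,0.07,-0.07,-0.7,0.445,0.085,0.32,-0.42,0.07,-0.07,-0.7,0.445,0.085]}}

```text
time_s: 0.93
tcp_pos: [0.4001, 0.224, 0.2979]
orientation: [0.343, -0.064, 0.937, 0.022]
force: [1.4, 1.1, 0.1]
gripper_width: 0.0852
```

```bash
cat > go.py <<'E'
from h import *; from bench import robot; import sys
s=robot.observe(); R=Rtool(-up(),np.array([-np.sin(YAW),np.cos(YAW),0]))
T=np.array(eval(sys.argv[1])) if len(sys.argv)>1 else s["tcp_pos"]
print(s["time_s"],np.round(s["tcp_pos"],4),"z",now(s).as_matrix()[:,2].round(3),"y",now(s).as_matrix()[:,1].round(3),"w",s["gripper_width"],"F",np.round(s["force"],1),"q",np.round(s["joint_pos"],2))
print("shift",(T-s["tcp_pos"]).round(4),"turn",turn(s,R).round(3))
E
python3 go.py "[.5,.1,.24]"
```

```text
0.9333 [0.4001 0.224  0.2979] z [ 0.64   0.084 -0.764] y [-0.135  0.991 -0.003] w 0.08517113505957868 F [1.4 1.1 0.1] q [ 0.58 -0.26  2.07 -0.43  0.73 -0.89]
shift [ 0.0999 -0.124  -0.0579] turn [ 0.003  0.003 -0.004]
```

Call:
{"op": "jog_arm", "data": {"deltas": [0.1,-0.124,-0.058,0,0,0,0.085,0.1,-0.124,-0.058,0,0,0,0.085,0.1,-0.124,-0.058,0,0,0,0.085,0.1,-0.124,-0.058,0,0,0,0.085,0.1,-0.124,-0.058,0,0,0,0.085,0.1,-0.124,-0.058,0,0,0,0.085,0.1,-0.124,-0.058,0,0,0,0.085]}}

```text
time_s: 1.52
tcp_pos: [0.4999, 0.0998, 0.2397]
orientation: [0.342, -0.063, 0.937, 0.022]
force: [0.1, 0.3, -0.5]
gripper_width: 0.0846
```

```bash
python3 go.py
python3 - <<'E'
from h import *; from bench import robot
d=robot.get_image("wrist"); cv2.imwrite("pics/w1.png",d["frame"]); print({k:d[k] for k in("fx","cx","cy")}); np.save("w1.npy",d["view"])
f,V=d["fx"],np.array(d["view"])
def wp(P):
    c=V[:3,:3]@P+V[:3,3]; th=np.arctan2(np.hypot(c[0],c[1]),c[2]); a=np.arctan2(c[1],c[0]); return d["cx"]+f*th*np.cos(a),d["cy"]+f*th*np.sin(a)
for P in ([.5693,.0945,.1317],[.5531,.2397,.1324],[.5335,-.1366,.1545]): print(np.round(wp(np.array(P)),1))
E
```

```text
1.5167 [0.4999 0.0998 0.2397] z [ 0.639  0.084 -0.765] y [-0.133  0.991 -0.003] w 0.08461315401774865 F [ 0.1  0.3 -0.5] q [ 0.12 -0.1   2.08  0.01  0.46 -1.59]
shift [0. 0. 0.] turn [ 0.003  0.002 -0.003]
{'fx': 309.70691628693146, 'cx': 316.2257451753164, 'cy': 199.62355196068182}
[299.8 172.3]
[453.2 177.1]
[ 52.4 154.1]
```

View pics/w1.png

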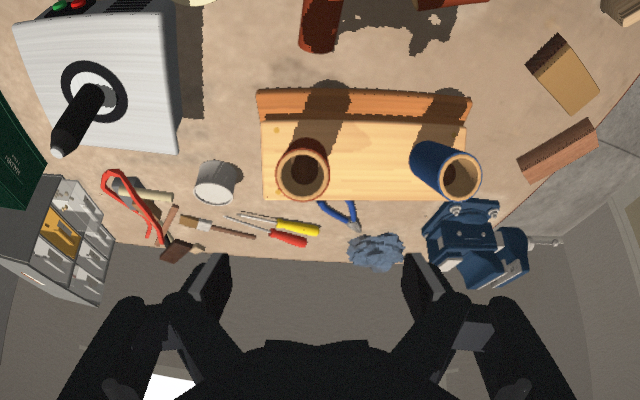

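Wrist view: the brown rim is at about (304,173), where (300,172) was predicted. The blue rim is at (461,177) and the nut at (58,153). So the position estimates agree to about 5 mm, mostly along y, and the jaw axis is parallel to the rack. I'll move to just above the rim and look again.

Call:
{"op": "jog_arm", "data": {"deltas": [0.053,-0.004,-0.085,0,0,0,0.085,0.053,-0.004,-0.085,0,0,0,0.085,0.053,-0.004,-0.085,0,0,0,0.085,0.053,-0.004,-0.085,0,0,0,0.085,0.053,-0.004,-0.085,0,0,0,0.085]}}

```text
time_s: 1.98
tcp_pos: [0.5522, 0.0978, 0.1553]
orientation: [0.342, -0.065, 0.937, 0.022]
force: [0.6, 0.6, 0.5]
gripper_width: 0.0852
```

```bash
python3 go.py
python3 - <<'E'
from h import *; from bench import robot
d=robot.get_image("wrist"); cv2.imwrite("pics/w2.png",d["frame"]); np.save("w2.npy",d["view"])
f,V=d["fx"],np.array(d["view"])
def wp(P):
    c=V[:3,:3]@P+V[:3,3]; th=np.arctan2(np.hypot(c[0],c[1]),c[2]); a=np.arctan2(c[1],c[0]); return d["cx"]+f*th*np.cos(a),d["cy"]+f*th*np.sin(a)
s=robot.observe()
for P in ([.569,.097,.132],s["tcp_pos"],s["tcp_pos"]-.025*up()): print(np.round(wp(np.array(P)),1))
cv2.imwrite("pics/w2c.png",cv2.resize(d["frame"][80:300,200:440],None,fx=2.5,fy=2.5,interpolation=cv2.INTER_CUBIC))
E
```

```text
1.9833 [0.5522 0.0978 0.1553] z [ 0.639  0.086 -0.765] y [-0.137  0.991 -0.003] w 0.08515504698668996 F [0.6 0.6 0.5] q [ 0.1   0.15  2.05  0.09  0.24 -1.69]
shift [0. 0. 0.] turn [ 0.002  0.002 -0.006]
[310.6 231.8]
[315.3 259.7]
[315.3 239.6]
```

View pics/w2c.png

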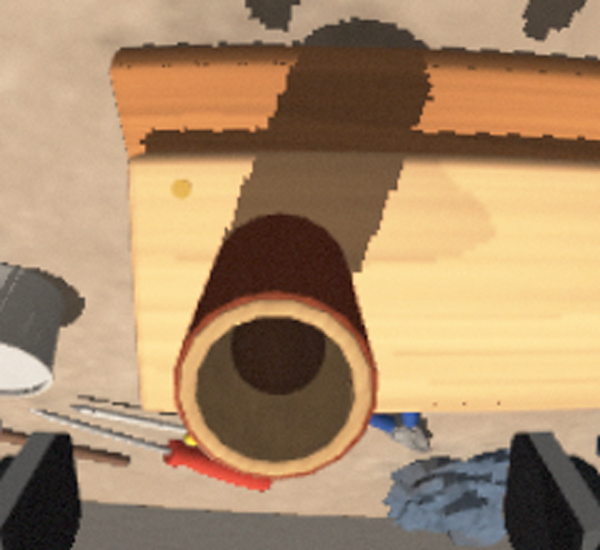

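Close crop: the brown rim is centred at full-image (310,234), and the finger midline is at about (316,240). The tube is therefore about 3.5 mm to -y of the tool. I'll correct for that while sliding down over the rim.

Call:
{"op": "jog_arm", "data": {"deltas": [0.0,-0.0037,-0.001,0,0,-0.005,0.085,0.012,-0.0015,-0.015,0,0,-0.005,0.085,0.023,0,-0.029,0,0,-0.005,0.085,0.035,0.0015,-0.043,0,0,-0.005,0.085,0.046,0.0025,-0.057,0,0,-0.005,0.085,0.046,0.0025,-0.057,0,0,-0.005,0.085,0.046,0.0025,-0.057,0,0,-0.005,0.085]}}

```text
time_s: 2.62
tcp_pos: [0.5983, 0.1004, 0.1004]
orientation: [0.344, -0.063, 0.937, 0.021]
force: [-0.0, -1.4, -0.0]
gripper_width: 0.0851
```

Call:
{"op": "jog_arm", "data": {"deltas": [0,0,0,0,0,0,0.06,0,0,0,0,0,0,0.05,0,0,0,0,0,0,0.04,0,0,0,0,0,0,0.035,0,0,0,0,0,0,0.035,0,0,0,0,0,0,0.035,0,0,0,0,0,0,0.035,0,0,0,0,0,0,0.035,0,0,0,0,0,0,0.035]}}

```text
time_s: 3.37
tcp_pos: [0.5984, 0.1004, 0.1022]
orientation: [0.345, -0.063, 0.936, 0.022]
force: [-11.4, -2.3, 12.8]
gripper_width: 0.0497
```

```bash
python3 go.py
```

```text
3.3667 [0.5984 0.1004 0.1022] z [ 0.643  0.083 -0.761] y [-0.132  0.991 -0.003] w 0.04968558919599404 F [-11.4  -2.3  12.8] q [ 0.1   0.35  1.96  0.16  0.13 -1.76]
shift [0. 0. 0.] turn [ 0.002  0.008 -0.001]
```

Call:
{"op": "jog_arm", "data": {"deltas": [-0.0064,-0.0008,0.0077,0,0,0,0.035,-0.013,-0.0017,0.0153,0,0,0,0.035,-0.019,-0.0025,0.023,0,0,0,0.035,-0.0255,-0.0034,0.0306,0,0,0,0.035]}}

```text
time_s: 3.7
tcp_pos: [0.5723, 0.097, 0.1335]
orientation: [0.345, -0.062, 0.936, 0.022]
force: [-0.0, -0.3, -0.4]
gripper_width: 0.0497
```

```bash
python3 go.py "[.5350,.0920,.1790]"
```

```text
3.7 [0.5723 0.097  0.1335] z [ 0.643  0.083 -0.761] y [-0.132  0.991 -0.003] w 0.049655696702346694 F [-0.  -0.3 -0.4] q [ 0.1   0.23  2.02  0.12  0.18 -1.72]
shift [-0.0373 -0.005   0.0455] turn [ 0.002  0.008 -0.001]
```

Free of the ramp with no drag. I'll carry on along the peg until it is clear.

Call:
{"op": "jog_arm", "data": {"deltas": [-0.0125,-0.0017,0.015,0,0,0,0.035,-0.025,-0.0033,0.03,0,0,0,0.035,-0.0375,-0.005,0.045,0,0,0,0.035,-0.05,-0.0066,0.06,0,0,0,0.035,-0.05,-0.007,0.1,0,0,0,0.035,-0.05,-0.007,0.13,0,0,0,0.035,-0.05,-0.007,0.13,0,0,0,0.035]}}

```text
time_s: 4.28
tcp_pos: [0.5235, 0.0901, 0.2708]
orientation: [0.35, -0.062, 0.935, 0.022]
force: [1.1, 0.4, 0.2]
gripper_width: 0.0494
```

```bash
cat > gv.py <<'E'
from h import *; from bench import robot; import sys
s=robot.observe(); R=Rtool(np.array([0,0,-1.]),np.array([-np.sin(YAW),np.cos(YAW),0]))
T=np.array(eval(sys.argv[1])) if len(sys.argv)>1 else s["tcp_pos"]
print(s["time_s"],np.round(s["tcp_pos"],4),"z",now(s).as_matrix()[:,2].round(3),"w",s["gripper_width"],"F",np.round(s["force"],1),"q",np.round(s["joint_pos"],2))
print("shift",(T-s["tcp_pos"]).round(4),"turn",turn(s,R).round(4))
E
python3 gv.py "[.5335,-.1366,.265]"
```

```text
4.2833 [0.5235 0.0901 0.2708] z [ 0.651  0.084 -0.755] w 0.049422979615836714 F [1.1 0.4 0.2] q [ 0.09 -0.09  2.    0.05  0.52 -1.65]
shift [ 0.01   -0.2267 -0.0058] turn [-0.0907  0.7097 -0.0024]
```

Call:
{"op": "jog_arm", "data": {"deltas": [0.01,-0.04,0.0,-0.091,0.71,-0.0024,0.035,0.01,-0.08,0.0,-0.091,0.71,-0.0024,0.035,0.01,-0.12,0.0,-0.091,0.71,-0.0024,0.035,0.01,-0.16,0,-0.091,0.71,-0.0024,0.035,0.01,-0.2,0,-0.091,0.71,-0.0024,0.035,0.01,-0.22,0,-0.091,0.71,-0.0024,0.035,0.01,-0.227,-0.005,-0.091,0.71,-0.0024,0.035,0.01,-0.227,-0.005,-0.091,0.71,-0.0024,0.035,0.01,-0.227,-0.005,-0.091,0.71,-0.0024,0.035,0.01,-0.227,-0.005,-0.091,0.71,-0.0024,0.035]}}

```text
time_s: 5.12
tcp_pos: [0.5332, -0.1358, 0.266]
orientation: [0.001, -0.066, 0.998, -0.0]
force: [0.6, -0.4, -0.6]
gripper_width: 0.0496
```

```bash
python3 gv.py "[.5335,-.1366,.265]"
python3 - <<'E'
from h import *; from bench import robot
I={}
for n in("scene","side"):
    I[n]=robot.get_image(n)["frame"]; cv2.imwrite(f"pics/{n}3.png",I[n])
a=I["scene"][70:210,310:410];b=I["side"][130:310,290:400]
f=lambda i,k:cv2.resize(i,None,fx=k,fy=k,interpolation=cv2.INTER_CUBIC)
a=f(a,3.3);b=f(b,3.3);m=np.zeros((600,a.shape[1]+b.shape[1],3),np.uint8);m[:a.shape[0],:a.shape[1]]=a;m[:b.shape[0],a.shape[1]:]=b
cv2.imwrite("pics/crop3.png",m);print(a.shape,m.shape)
E
```

```text
5.1167 [ 0.5332 -0.1358  0.266 ] z [ 0.001 -0.    -1.   ] w 0.04960197284833909 F [ 0.6 -0.4 -0.6] q [-0.32  0.28  1.47  0.    1.39 -2.02]
shift [ 0.0003 -0.0008 -0.001 ] turn [ 0.      0.0011 -0.001 ]
(462, 330, 3) (600, 693, 3)
```

View pics/crop3.png

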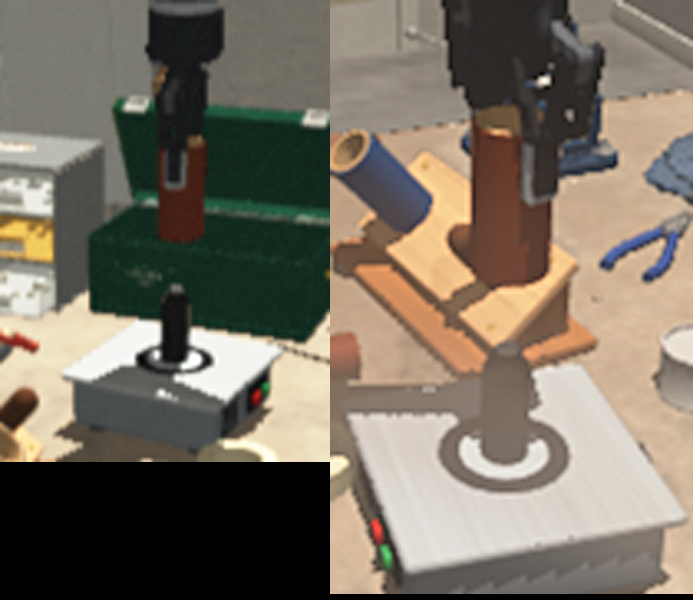

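Crop: the sleeve hangs upright above the spindle and is held high. Scene shows the tube axis a little right of the spindle axis, and side shows it about 1–2 px right. I'll measure both axes numerically from the silhouette edges.

```bash
cat > ax.py <<'E'
from h import *
def edge(im,row,u0,w=4):
    r=im[row].astype(float); g=np.abs(np.gradient(cv2.GaussianBlur(r[None],(3,1),0)[0] if 0 else r,axis=0)).sum(1)
    a=int(round(u0))-w; seg=g[a:a+2*w+1]; k=int(seg.argmax()); k=min(max(k,1),len(seg)-2)
    y0,y1,y2=seg[k-1:k+2]; d=y0-2*y1+y2; return a+k+(0.5*(y0-y2)/d if abs(d)>1e-6 else 0)
def axline(im,rows,l,r):
    E=np.array([[v,edge(im,v,l),edge(im,v,r)] for v in rows]); m=E[:,1:].mean(1)
    k=np.abs(m-np.median(m))<1.5; p=np.polyfit(E[k,0],m[k],1); return p,E[k,1:].mean(0),np.std(m[k]-np.polyval(p,E[k,0]))
def plane(n,p,rows):
    o,d1=ray(n,(np.polyval(p,rows[0]),rows[0]));_,d2=ray(n,(np.polyval(p,rows[-1]),rows[-1])); N=np.cross(d1,d2); return N/np.linalg.norm(N),o
def hline(n,u,v,z0): # vertical-plane at mid pixel assuming a vertical axis
    o,d=ray(n,(u,v)); N=np.cross(d,[0,0,1.]); return N/np.linalg.norm(N),o
def axis(ims,spec):
    pl=[];vp=[]
    for n in("scene","side"):
        rows,l,r=spec[n]; p,e,sd=axline(ims[n],list(rows),l,r); mv=np.mean(list(rows))
        print(" ",n,"edges",e.round(1),"slope",p[0].round(3),"sd",sd.round(2)); pl.append(plane(n,p,list(rows))); vp.append(hline(n,np.polyval(p,mv),mv,0))
    d=np.cross(pl[0][0],pl[1][0]); d*=np.sign(d[2]); d/=np.linalg.norm(d)
    A=np.array([q[0][:2] for q in vp]); xy=np.linalg.solve(A,[q[0]@q[1] for q in vp])
    print("  xy(vertical)",xy.round(4),"dir",d.round(3)); return xy
E
python3 - <<'E'
from ax import *
ims={n:cv2.imread(f"pics/{n}3.png") for n in("scene","side")}
t=axis(ims,{"scene":(range(114,138),358.2,372.1),"side":(range(193,211),333.3,356)})
s=axis(ims,{"scene":(range(164,176),359.4,367.3),"side":(range(245,262),336.4,350.6)})
print("move",s-t)
E
```

```text
scene edges [359.  371.7] slope -0.103 sd 0.63
  side edges [331.3 356.5] slope -0.094 sd 0.18
  xy(vertical) [ 0.529  -0.1389] dir [-0.023 -0.164  0.986]
  scene edges [358.2 366.6] slope 0.078 sd 0.19
  side edges [334.6 352.1] slope -0.087 sd 0.56
  xy(vertical) [ 0.5339 -0.1341] dir [0.079 0.059 0.995]
move [0.00485045 0.00481612]
```

Run:
```python
from h import *
a=cv2.imread("pics/scene3.png").astype(int);b=cv2.imread("pics/side3.png").astype(int)
def pr(im,rows,u0,u1):
    for v in rows: print(v,u0,"R",im[v,u0:u1,2].tolist(),"G",im[v,u0:u1,1].tolist())
print("scene tube");pr(a,(118,126,134,140),354,378)
print("scene sp");pr(a,(160,165,170,175),354,372)
print("side sp");pr(b,(238,242,247,255,260),330,358)
```

```text
scene tube
118 354 R [17, 18, 16, 30, 61, 73, 55, 28, 30, 24, 38, 80, 82, 70, 68, 68, 68, 63, 42, 20, 16, 18, 16, 15] G [38, 38, 39, 39, 31, 52, 56, 29, 32, 25, 40, 81, 70, 35, 32, 33, 30, 27, 24, 40, 38, 41, 38, 39]
126 354 R [16, 13, 17, 29, 62, 74, 86, 93, 86, 85, 86, 89, 75, 68, 69, 69, 66, 60, 23, 18, 16, 18, 15, 18] G [39, 36, 39, 36, 29, 48, 79, 90, 85, 84, 83, 79, 44, 30, 30, 31, 30, 32, 39, 42, 40, 41, 38, 40]
134 354 R [19, 15, 16, 30, 60, 66, 67, 68, 68, 70, 71, 71, 69, 72, 66, 68, 68, 66, 59, 60, 64, 72, 62, 60] G [44, 42, 40, 38, 26, 31, 30, 30, 31, 32, 34, 33, 34, 34, 32, 29, 30, 39, 68, 72, 78, 81, 73, 69]
140 354 R [17, 20, 19, 30, 63, 66, 68, 68, 70, 69, 71, 69, 68, 70, 67, 67, 66, 59, 21, 16, 20, 16, 18, 19] G [41, 42, 42, 40, 31, 28, 31, 29, 31, 31, 32, 31, 30, 32, 30, 30, 28, 33, 41, 41, 44, 40, 42, 41]
scene sp
160 354 R [19, 14, 17, 17, 27, 47, 26, 19, 18, 22, 21, 16, 19, 16, 19, 17, 17, 20] G [42, 40, 41, 42, 45, 49, 25, 20, 18, 23, 20, 18, 26, 38, 43, 41, 41, 43]
165 354 R [14, 14, 14, 14, 14, 17, 20, 19, 23, 20, 22, 21, 38, 67, 25, 19, 19, 21] G [42, 40, 44, 
[... 1169 characters left out ...]
117, 106, 104, 105, 104, 105, 103, 104, 103, 102, 102, 102, 102, 100, 98, 103, 106, 185, 228, 220, 218, 217, 215]
255 330 R [138, 138, 139, 137, 135, 129, 122, 122, 123, 122, 123, 123, 124, 123, 124, 124, 125, 124, 122, 114, 194, 238, 228, 225, 222, 222, 222, 222] G [124, 124, 125, 123, 121, 114, 107, 107, 107, 108, 107, 109, 109, 108, 109, 109, 110, 109, 108, 99, 184, 230, 220, 218, 215, 213, 215, 215]
260 330 R [120, 119, 120, 128, 135, 131, 123, 123, 123, 123, 124, 124, 124, 124, 125, 124, 125, 124, 124, 125, 128, 126, 123, 123, 122, 120, 116, 125] G [104, 104, 106, 114, 123, 118, 108, 108, 109, 109, 109, 110, 110, 110, 111, 110, 111, 110, 110, 111, 114, 113, 108, 109, 108, 107, 102, 113]
```

```bash
cat >> ax.py <<'E'
def xy(sc,sd):
    vp=[hline("scene",*sc,0),hline("side",*sd,0)]; A=np.array([q[0][:2] for q in vp]); return np.linalg.solve(A,[q[0][:2]@q[1][:2] for q in vp])
E
python3 - <<'E'
from ax import *
t=xy((364.33,128),(343.9,202)); s=xy((362.66,170),(342.4,255)); s2=xy((362.7,160),(343.0,238))
print(t,s,s2,s-t,s2-t)
print([(xy((364.33,128),(344.9,202))-t).round(4),(xy((365.33,128),(343.9,202))-t).round(4)])
E
```

```text
[ 0.53089498 -0.1348488 ] [ 0.53245642 -0.13281275] [ 0.53292639 -0.1319641 ] [0.00156144 0.00203604] [0.00203142 0.0028847 ]
[array([ 0.001 , -0.0027]), array([-0.0021, -0.0044])]
```

Call:
{"op": "jog_arm", "data": {"deltas": [0.0017,0.0024,0,0,0.001,-0.001,0.035,0.0017,0.0024,-0.02,0,0.001,-0.001,0.035,0.0017,0.0024,-0.04,0,0.001,-0.001,0.035,0.0017,0.0024,-0.055,0,0.001,-0.001,0.035,0.0017,0.0024,-0.065,0,0.001,-0.001,0.035,0.0017,0.0024,-0.065,0,0.001,-0.001,0.035]}}

```text
time_s: 5.72
tcp_pos: [0.5344, -0.1328, 0.1998]
orientation: [-0.001, -0.066, 0.998, 0.0]
force: [-0.7, -1.0, -1.8]
gripper_width: 0.0494
```

Call:
{"op": "jog_arm", "data": {"deltas": [0,0,-0.004,0,0,0,0.035,0,0,-0.008,0,0,0,0.035,0,0,-0.012,0,0,0,0.035,0,0,-0.012,0,0,0,0.035]}}

```text
time_s: 6.05
tcp_pos: [0.5344, -0.1327, 0.1874]
orientation: [-0.001, -0.066, 0.998, 0.0]
force: [-0.3, -0.3, -1.2]
gripper_width: 0.0494
```

```bash
python3 gv.py
python3 - <<'E'
from h import *; from bench import robot
I={}
for n in("scene","side"):
    I[n]=robot.get_image(n)["frame"]; cv2.imwrite(f"pics/{n}4.png",I[n])
a=I["scene"][90:200,320:410];b=I["side"][150:290,300:390]
f=lambda i,k:cv2.resize(i,None,fx=k,fy=k,interpolation=cv2.INTER_CUBIC)
a=f(a,4.2);b=f(b,4.2);m=np.zeros((b.shape[0],a.shape[1]+b.shape[1],3),np.uint8);m[:a.shape[0],:a.shape[1]]=a;m[:,a.shape[1]:]=b
cv2.imwrite("pics/crop4.png",m)
E
```

```text
6.05 [ 0.5344 -0.1327  0.1874] z [-0.002  0.001 -1.   ] w 0.0493748688405523 F [-0.3 -0.3 -1.2] q [-0.31  0.34  1.57 -0.    1.23 -2.01]
shift [0. 0. 0.] turn [-0.0006 -0.0022 -0.0009]
```

View pics/crop4.png

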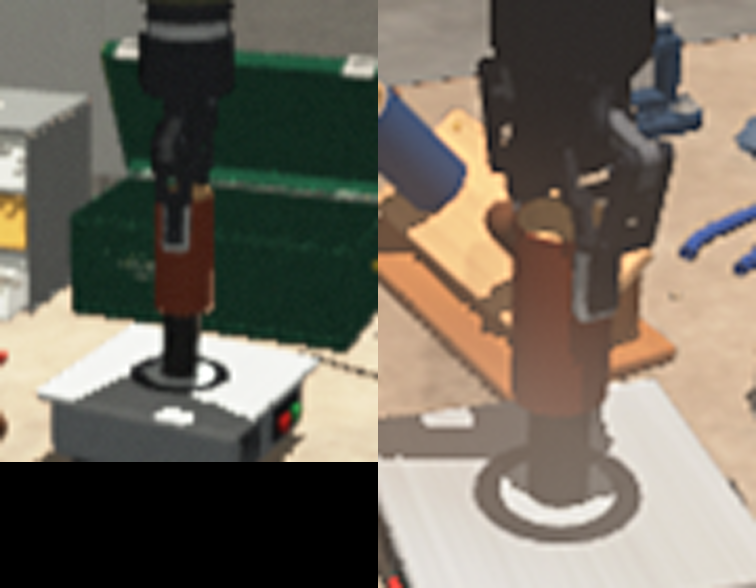

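The crop shows the sleeve has started over the spindle. Scene has the tube centre at crop u 185 and the spindle at about 182; side has 560 and 559. There's no contact force, so I'll go on down in small steps.

Call:
{"op": "jog_arm", "data": {"deltas": [0.0003,0.0008,-0.005,0.0006,0.002,0,0.035,0.0003,0.0008,-0.01,0.0006,0.002,0,0.035,0.0003,0.0008,-0.015,0.0006,0.002,0,0.035,0.0003,0.0008,-0.018,0.0006,0.002,0,0.035,0.0003,0.0008,-0.018,0.0006,0.002,0,0.035]}}

```text
time_s: 6.57
tcp_pos: [0.5345, -0.1319, 0.169]
orientation: [-0.002, -0.066, 0.998, 0.001]
force: [0.2, 0.7, -1.6]
gripper_width: 0.0493
```

```bash
python3 gv.py
python3 - <<'E'
from bench import robot; s=robot.observe(); print(s["torque"])
E
```

```text
6.5667 [ 0.5345 -0.1319  0.169 ] z [-0.005  0.001 -1.   ] w 0.04932528155015786 F [ 0.2  0.7 -1.6] q [-0.31  0.36  1.59 -0.    1.2  -2.01]
shift [0. 0. 0.] turn [-0.0014 -0.005  -0.0007]
[-0.02206766  0.0554451   0.00608751]
```

Call:
{"op": "jog_arm", "data": {"deltas": [0,0,-0.006,0.001,0.005,0,0.035,0,0,-0.012,0.001,0.005,0,0.035,0,0,-0.018,0.001,0.005,0,0.035,0,0,-0.024,0.001,0.005,0,0.035,0,0,-0.03,0.001,0.005,0,0.035,0,0,-0.033,0.001,0.005,0,0.035,0,0,-0.033,0.001,0.005,0,0.035]}}

```text
time_s: 7.15
tcp_pos: [0.5342, -0.1318, 0.1351]
orientation: [-0.006, -0.066, 0.998, 0.002]
force: [-0.2, 0.6, -0.9]
gripper_width: 0.0495
```

Call:
{"op": "jog_arm", "data": {"deltas": [0,0,-0.002,0,0.004,0,0.035,0,0,-0.004,0,0.004,0,0.035,0,0,-0.004,0,0.004,0,0.035]}}

```text
time_s: 7.4
tcp_pos: [0.5342, -0.1318, 0.1309]
orientation: [-0.008, -0.066, 0.998, 0.002]
force: [-0.1, 0.2, -2.2]
gripper_width: 0.0495
```

```bash
python3 gv.py
```

```text
7.4 [ 0.5342 -0.1318  0.1309] z [-0.016  0.003 -1.   ] w 0.04954423547422234 F [-0.1  0.2 -2.2] q [-0.31  0.41  1.62 -0.    1.13 -2.01]
shift [0. 0. 0.] turn [-0.0029 -0.0155 -0.0008]
```

My tilt correction had the wrong sign: the tool now leans 0.9°. I'll undo that, then lower until it touches.

Call:
{"op": "jog_arm", "data": {"deltas": [0,0,0,-0.003,-0.0155,0,0.035,0,0,-0.001,-0.003,-0.0155,0,0.035,0,0,-0.002,-0.003,-0.0155,0,0.035,0,0,-0.002,-0.003,-0.0155,0,0.035]}}

```text
time_s: 7.73
tcp_pos: [0.5341, -0.1318, 0.1288]
orientation: [-0.0, -0.066, 0.998, -0.0]
force: [-0.6, -0.2, -1.8]
gripper_width: 0.0493
```

Call:
{"op": "jog_arm", "data": {"deltas": [0,0,-0.001,0,0,0,0.035,0,0,-0.002,0,0,0,0.035,0,0,-0.002,0,0,0,0.035]}}

```text
time_s: 7.98
tcp_pos: [0.534, -0.1317, 0.1265]
orientation: [-0.0, -0.066, 0.998, 0.0]
force: [-0.2, 0.3, -2.0]
gripper_width: 0.0497
```

```bash
python3 gv.py
```

```text
7.9833 [ 0.534  -0.1317  0.1265] z [-0. -0. -1.] w 0.04973733750684319 F [-0.2  0.3 -2. ] q [-0.31  0.41  1.63 -0.    1.1  -2.01]
shift [0. 0. 0.] turn [ 0.     -0.0004 -0.0007]
```

Call:
{"op": "jog_arm", "data": {"deltas": [0,0,-0.001,0,0,0,0.035,0,0,-0.002,0,0,0,0.035,0,0,-0.002,0,0,0,0.035]}}

```text
time_s: 8.23
tcp_pos: [0.5344, -0.1318, 0.1258]
orientation: [0.0, -0.066, 0.998, -0.0]
force: [-3.8, 1.6, 11.6]
gripper_width: 0.0493
```

Call:
{"op": "jog_arm", "data": {"deltas": [0,0,-0.001,0,0,0,0.035,0,0,-0.002,0,0,0,0.035,0,0,-0.002,0,0,0,0.035]}}

```text
time_s: 8.48
tcp_pos: [0.5347, -0.1319, 0.1257]
orientation: [0.001, -0.066, 0.998, -0.0]
force: [-9.2, 2.3, 20.7]
gripper_width: 0.0493
```

Firm contact at TCP z 0.1258, close to the expected 0.128. I'll relax the push and check before letting go.

Call:
{"op": "jog_arm", "data": {"deltas": [0,0,0,0,0,0,0.035,0,0,0,0,0,0,0.035]}}

```text
time_s: 8.65
tcp_pos: [0.5349, -0.1319, 0.1262]
orientation: [0.002, -0.066, 0.998, -0.001]
force: [0.1, -0.3, -2.2]
gripper_width: 0.0498
```

```bash
python3 gv.py
python3 - <<'E'
from h import *; from bench import robot
I={}
for n in("scene","side"):
    I[n]=robot.get_image(n)["frame"]; cv2.imwrite(f"pics/{n}5.png",I[n])
a=I["scene"][90:210,310:410];b=I["side"][150:290,300:390]
f=lambda i,k:cv2.resize(i,None,fx=k,fy=k,interpolation=cv2.INTER_CUBIC)
a=f(a,4.2);b=f(b,4.2);m=np.zeros((b.shape[0],a.shape[1]+b.shape[1],3),np.uint8);m[:a.shape[0],:a.shape[1]]=a;m[:,a.shape[1]:]=b
cv2.imwrite("pics/crop5.png",m[:, :800])
E
```

```text
8.65 [ 0.5349 -0.1319  0.1262] z [ 0.003 -0.001 -1.   ] w 0.04984966095698806 F [ 0.1 -0.3 -2.2] q [-0.31  0.41  1.63  0.    1.1  -2.01]
shift [0. 0. 0.] turn [ 0.0009  0.0033 -0.0008]
```

View pics/crop5.png

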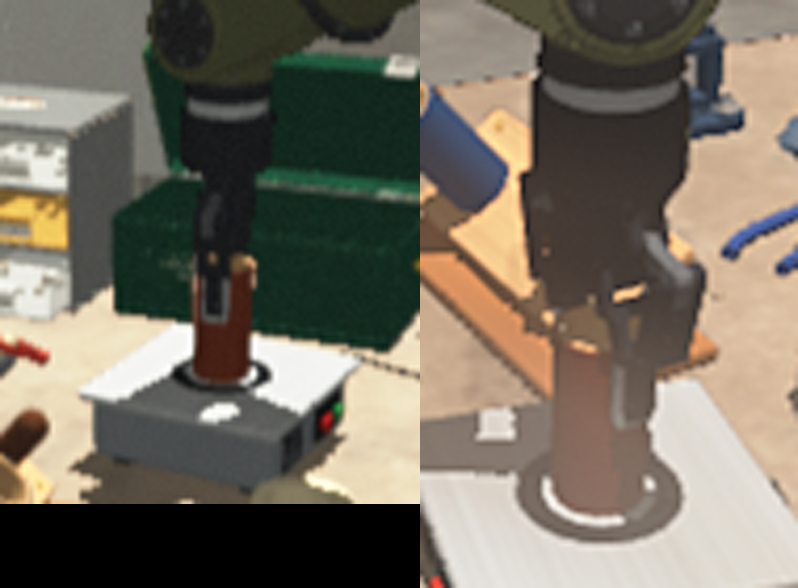

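Both views show the sleeve standing on the table inside the ring, all round. I'll set it down the last fraction of a millimetre, open, and back straight up.

Call:
{"op": "jog_arm", "data": {"deltas": [0,0,-0.0006,0,0.003,0,0.035,0,0,-0.0006,0,0.003,0,0.06,0,0,-0.0006,0,0.003,0,0.085,0,0,-0.0006,0,0.003,0,0.085,0,0,-0.0006,0,0.003,0,0.085,0,0,-0.0006,0,0.003,0,0.085,0,0,-0.0006,0,0.003,0,0.085]}}

```text
time_s: 9.33
tcp_pos: [0.5349, -0.1319, 0.1252]
orientation: [-0.0, -0.066, 0.998, -0.0]
force: [0.2, -1.3, -0.1]
gripper_width: 0.085
```

Call:
{"op": "jog_arm", "data": {"deltas": [0,0,0.015,0,0,0,0.085,0,0,0.03,0,0,0,0.085,0,0,0.045,0,0,0,0.085,0,0,0.06,0,0,0,0.085,0,0,0.09,0,0,0,0.085,0,0,0.13,0,0,0,0.085,0,0,0.17,0,0,0,0.085,0,0,0.17,0,0,0,0.085,0,0,0.17,0,0,0,0.085,0,0,0.17,0,0,0,0.085]}}

```text
time_s: 10.17
tcp_pos: [0.5346, -0.1318, 0.2945]
orientation: [-0.0, -0.066, 0.998, -0.0]
force: [-0.3, 0.1, -0.9]
gripper_width: 0.085
```

```bash
python3 gv.py
python3 - <<'E'
from h import *; from bench import robot
I={}
for n in("scene","side"):
    I[n]=robot.get_image(n)["frame"]; cv2.imwrite(f"pics/{n}6.png",I[n])
a=I["scene"][100:270,240:400];b=I["side"][140:330,240:430]
f=lambda i,k:cv2.resize(i,None,fx=k,fy=k,interpolation=cv2.INTER_CUBIC)
a=f(a,2.25);b=f(b,2.25);m=np.zeros((b.shape[0],a.shape[1]+b.shape[1],3),np.uint8);m[:a.shape[0],:a.shape[1]]=a;m[:,a.shape[1]:]=b
cv2.imwrite("pics/crop6.png",m);print(m.shape)
E
```

```text
10.1667 [ 0.5346 -0.1318  0.2945] z [-0.001 -0.    -1.   ] w 0.08500220471540117 F [-0.3  0.1 -0.9] q [-0.31  0.26  1.42 -0.    1.46 -2.01]
shift [0. 0. 0.] turn [ 0.0005 -0.001  -0.0008]
(428, 788, 3)
```

View pics/crop6.png

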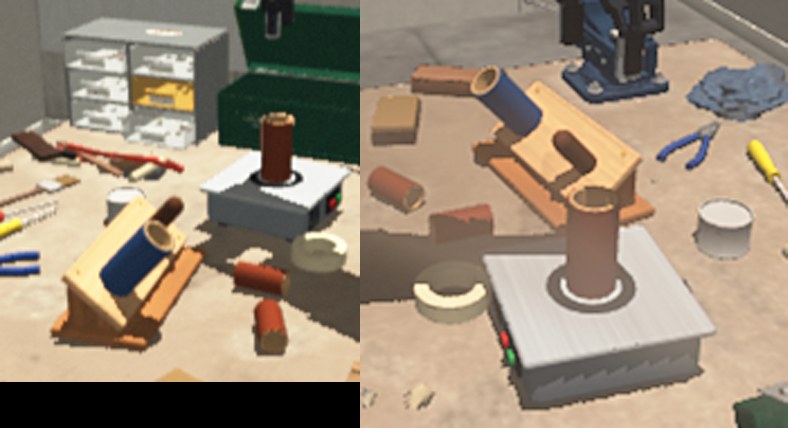

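The sleeve stands upright on the sander (scene crop (278,148), side crop (592,245)). The blue sleeve is still on its peg, the right peg is bare, and the bystanders haven't moved. The gripper is open and well clear.

```bash
python3 -c "
from bench import robot; print(robot.finish_job())"
```

```text
the job is handed in; nothing more can be done
None
```

The brown sleeve is off its peg and standing on the sander's table over the spindle, released. I handed the job in at about 10 s of robot time.

- **What I did:** I gripped the sleeve along its own axis and lifted it straight up the right-hand peg until clear. I then turned it upright, centred it using both fixed cameras, and lowered it over the spindle until it touched the table. The highest force I read was about 23 N, at that first touch. After easing off and opening, I backed straight up.
- **Last checks:** Both fixed views show the sleeve upright inside the table's ring. The blue sleeve is still on its peg, and the tape roll and tin look unmoved. I saw no movement of the sanding block, but I didn't measure any of the bystanders. The gripper was open, about 125 mm above the sleeve, and touching nothing.
- **What disagreed:**
  - My first automatic edge measurement of the sleeve and spindle axes was unreliable (it asked for a shift of about 5 mm each way), so I read the edges from pixel values instead.
  - One small tilt correction had the wrong sign, leaning the tool 0.9° partway down the spindle. I undid it before the sleeve reached the table.
  - The sleeve touched the table about 2 mm lower than I had estimated, which is within the error of my grip-depth estimate.

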